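Clamp a batch of amber jars in the seal press

ROBOT

A 6-joint arm with a two-finger parallel gripper is mounted at the origin on the work surface. World frame = base frame: x ahead of the robot, y to its left, z up, the work surface at z = 0. Lengths are in m, angles in rad, forces in N, time in s.
With the tool pointing down it reaches from about 0.275 to 0.825 m from the base axis. Payload 4.9 kg.
Tool frame: the origin (TCP) lies midway between the tips of the shut fingers; the grasp point (between the pads) lies 19 mm behind it; y points along the fingers, x is the direction in which the jaws open and shut, and the axes are right-handed (so a half turn about y gives the same grasp; the last joint's range is limited). The gripper opens to 85 mm and grips with 20 to 120 N. Pads are 22 mm wide; open, the fingers measure 114 mm over their backs; the gripper's body (76 mm by 85 mm) begins 54 mm behind the grasp point. The pads swing forward as they close: fully open they stand 13 mm farther back than shut.
Start: joints at [-1.378, 0.326, -0.193, 1.052, 0, 1.437], TCP at [0.177, -0.521, 0.231] pointing down, gripper open.
Joint ranges: [-2.65, 2.65], [-0.97, 1.79], [-1.3, 1.35], [-1.93, 2.1], [-1.47, 1.37], [-3.14, 3.14]. Speed limits (rad/s): [2.57, 2.57, 3.14, 3.14, 3.14, 3.14].

INTERFACE

Orientations are given as a unit quaternion [x, y, z, w].
In Python, from station import r gives the robot as it stands.
- The arm moves only by the tool drive_tool, never from a script. Its argument "steps" is a list that holds one entry, the list of rows, each a list of 7 numbers: the turn, a rotation vector about the tool's x, y, z in rad, then the shift along the tool's x, y, z in m, then the opening, from 0 (shut) to 1 (fully open). In form: [[[rx, ry, rz, x, y, z, fingers], ...]]. A call has 1 to 20 rows; each row is the pose to reach, as a shift and turn from the pose commanded when the call began, along the tool's axes at that moment; what a row does not reach only later rows make up. A row lasts 1/10 s, in which the tool goes at most 50 mm and 8.59 degrees, less where a joint would pass 70% of its speed; a pose out of reach is approached as far as the arm can. A call with a gripper value outside its range is refused whole. The fingers move at their own pace and stop on an object; the grip force is fixed at half the most. Time passes only in rows, so rows that repeat a pose let the fingers close. It gives the time, the measured TCP pose, the force and the opening at its end, in the units of the state.
- r.state(): the state, without advancing time (a new reading comes with each control period).
- r.grab_frame(name): name is "scene" or "side" or "wrist"; returns a dict with "color" (400x640x3 uint8, red, green, blue), "camera_matrix" (3x3 intrinsics, pixels), "eye" and "rotation" of the camera in the world; the wrist camera has in their place "tool_from_camera" (4x4, takes a point from camera to tool coordinates, whose origin is the TCP and whose axes are the tool frame's). Camera axes: x right, y up, looking along -z (the intrinsics and any distortion apply to the point x, -y, -z); pixel columns grow to the right and rows downward; lengths in m; the calibration is good to about 2 mm. A picture is of the moment at which its call begins: read the wrist's pose just before it. There is no depth.
- r.close_job(): hands the job in, once; it reports no verdict.
The state is a dict: "clock": time; "qpos": joint angles; "joint_vel": joint speeds; "tau": joint torques, N m; "tool_pos": TCP position; "ee_rot": TCP orientation; "contact_force": force on the tool from outside, world axes, zero at the start; "moment": the same for the moment, N m; "opening": opening from 0.0 (shut) to 1.0 (fully open).
Only numpy, scipy, OpenCV 4.12 (cv2) and the standard library are available. Lean on these libraries where they do the work, as an engineer would, in place of code of your own. Each camera call takes 0.05 s, during which the arm holds its last target. There are 200 camera calls.

TASK

Stand every amber jar from the blue board upright in the press tray, one to a pocket, then push the tray home under the press until its push-push latch holds it by itself. Wind the press down until the pad just touches the jar caps, then give the crank half a turn more (no further) and leave the jars clamped like that, without disturbing the other things on the bench.

Things in the scene. Friction and masses are not known exactly. Their poses are not given: they have to be found in the camera images.
- jar0: Capped amber glass jar, 60 mm high: round body 42 mm across up to 45 mm, white cap 37 mm across on top; about 110 g. Origin: centre of its underside, z up its axis. 2 to 4 of the four jars are present, standing on the blue board at the start
- jar1: Capped amber glass jar, 60 mm high: round body 42 mm across up to 45 mm, white cap 37 mm across on top; about 110 g. Origin: centre of its underside, z up its axis. 2 to 4 of the four jars are present, standing on the blue board at the start
- jar2: Capped amber glass jar, 60 mm high: round body 42 mm across up to 45 mm, white cap 37 mm across on top; about 110 g. Origin: centre of its underside, z up its axis. 2 to 4 of the four jars are present, standing on the blue board at the start
- jar3: Capped amber glass jar, 60 mm high: round body 42 mm across up to 45 mm, white cap 37 mm across on top; about 110 g. Origin: centre of its underside, z up its axis. 2 to 4 of the four jars are present, standing on the blue board at the start
- board: Flat blue board fixed to the bench, 220 x 190 x 6 mm, on which the jars wait. Origin: centre of its underside
- tray (a joint): Tray slide (m) along +y of tray_floor, about 1 N friction: 0 = out (start). Push-push latch: beyond 0.147 an ejector spring resists (3 to 6 N); pushed to the hard stop at 0.190 and let go, it springs back to about 0.173 and stays latched. Let go short of about 0.185 it springs out to 0.147. Pushing the latched tray to the stop again releases it, out to 0.147
- tray_floor (a point): Centre of the tray's inner floor (top side of the floor, 21 mm above the bench), moves with the tray. x across the tray, y = the way the tray slides in, z up. Tray 150 x 150 mm, blue walls 4 mm thick and 11 mm above the floor, white dividers 4 mm thick and 9 mm high make 2 x 2 pockets of 69 mm
- pocket0 (a point): Centre of a tray pocket, on the floor (-x, +y: press side); moves with the tray
- pocket1 (a point): Centre of a tray pocket, on the floor (+x, +y: press side); moves with the tray
- pocket2 (a point): Centre of a tray pocket, on the floor (-x, -y: handle side); moves with the tray
- pocket3 (a point): Centre of a tray pocket, on the floor (+x, -y: handle side); moves with the tray
- tray_handle (a point): Blue upright push plate of the tray, on an arm 140 mm out from the tray's centre on the side away from the press (-y): 60 mm wide (x), 10 mm thick (y), from 16 to 60 mm above the bench. This point: its middle, 10 mm below its top edge. Push its outer face towards the press, or pinch it from above
- crank (a joint): Crank of the press screw (rad), grows clockwise seen from above, which lowers the pad: 16 mm per full turn. Starts between 0 and 5.5, range 0 to 18.5; stays where it is left (friction 0.12 N m, about 2.5 N at the knob)
- crank_knob (a point): Red upright knob of the crank, 22 mm across, 46 mm high (235 to 281 mm above the bench), turns freely on its pin. This point: on its axis, 23 mm below its top. It runs on a level circle of 55 mm radius about the screw axis, at constant height; the steel crank arm lies just under it (top 233 mm above the bench)
- press_axis (a point): On the press's vertical screw axis, 16 mm above the bench (fixed). Axes as tray_floor. Two columns 24 mm thick stand 105 mm either side along x; the white crosshead (250 x 62 mm) spans 175 to 209 mm above the bench; pad and the steel plate over it are 140 x 140 mm. With the tray latched its centre lies on this axis
- pad (a joint): How far the sprung grey pad is pressed up against its carrier plate (m): 0 while it hangs free, grows from the moment it bears on the caps by 16 mm per turn of the crank, so half a turn past contact reads 0.008; range 0 to 0.016, about 10 N at 0.008. Seen from outside, the four red-tipped pins rise by this much above the steel plate
- pad_face (a point): Centre of the underside of the pad (109 mm above the bench with the crank at 0 and the pad free)
- tall_bottle: Bystander: amber bottle 68 mm across, 148 mm high with black cap. Origin: centre of its underside
- beaker: Bystander: steel mug 72 mm across, 85 mm high. Origin: centre of its underside
- wipe_box: Bystander: white box 70 x 90 x 45 mm. Origin: centre of its underside

How it is judged:
On the way, in this order (a step that is already met when the one before it is completed fails the run):
1. all jars stand upright in the pockets of the tray (x of jar0 in the frame of tray_floor between -0.066 and 0.066 m and y of jar0 in the frame of tray_floor between -0.066 and 0.066 m and z of jar0 in the frame of tray_floor between -0.006 and 0.006 m and angle between each of jar0, jar1, jar2, jar3's own z axis and vertical below 0.12 rad and x of jar1 in the frame of tray_floor between -0.066 and 0.066 m and y of jar1 in the frame of tray_floor between -0.066 and 0.066 m and z of jar1 in the frame of tray_floor between -0.006 and 0.006 m and x of jar2 in the frame of tray_floor between -0.066 and 0.066 m and y of jar2 in the frame of tray_floor between -0.066 and 0.066 m and z of jar2 in the frame of tray_floor between -0.006 and 0.006 m and x of jar3 in the frame of tray_floor between -0.066 and 0.066 m and y of jar3 in the frame of tray_floor between -0.066 and 0.066 m and z of jar3 in the frame of tray_floor between -0.006 and 0.006 m), for 0.2 s.
2. the tray is home and its latch holds it, nothing of the robot touching it (value of joint tray between 0.17 and 0.178 m and contact force between each of the fingers, the arm and tray below 0.3 N), for 0.5 s.
3. the pad has come down onto the caps, tray latched (value of joint tray between 0.17 and 0.178 m and value of joint pad between 0.0008 and 0.0055 m), for 0.02 s.
4. half a turn past contact (pad pressed 5.8 to 10.2 mm), tray latched, all jars standing in it (all of step 1 and value of joint pad between 0.0058 and 0.0102 m and value of joint tray between 0.17 and 0.178 m), for 0.3 s.
At the end, for the whole second after the job is handed in: Every present jar stands upright (within 7 degrees) on the floor of the tray, the tray is latched (slide 0.170 to 0.178), the pad bears on the caps and is pressed 5.8 to 10.2 mm, that is 0.36 to 0.64 turn past contact, and the crank is at rest (all of step 4 and velocity of joint crank between -0.05 and 0.05 rad/s); the robot touches nothing.
It fails at once if the press is wound more than 0.7 turn past contact (value of joint pad above 0.0112 m).
It fails at once if a bystander (tall bottle) is shoved or knocked over (distance of tall_bottle from where it was at the start of the episode above 0.03 m or angle between tall_bottle's own z axis and vertical above 0.4 rad).
It fails at once if a bystander (beaker) is shoved or knocked over (distance of beaker from where it was at the start of the episode above 0.03 m or angle between beaker's own z axis and vertical above 0.4 rad).
It fails at once if a bystander (wipe box) is shoved or knocked over (distance of wipe_box from where it was at the start of the episode above 0.03 m or angle between wipe_box's own z axis and vertical above 0.4 rad).
Of jar0, jar1, jar2, jar3 only 2 to 4 are there at a start; the rules pass over those that are not, and their reading is None.
At some moment in a run one of jar0, jar1, jar2, jar3 may be knocked a few centimetres aside while the robot is not near it.
Once in a run the grip may slacken for a moment while it holds something.
It also fails if it takes over 210 s, if anything falls off the work surface, if the arm or the gripper's body presses on something with over 40 N, if the wrist force passes 120 N, or if a joint passes its speed limit or range.

## Working session

There is one attempt and no reset: what is moved stays moved. The work goes in short steps, Python scripts to look and compute and a tool call to move; the robot and the scene stay as the last step left them, time stands still between calls to the robot, and variables do not carry over. Pictures are saved under pics/ and viewed, about 12 in all and at most 16, crops included, and the job is handed in when it is done.

Besides the shell and the picture viewer there is one more tool, called after "Call:" in YAML: its name, and indented under it one key for each argument. drive_tool: Moves the arm, as the interface text tells. Its arguments: {"type":"object","properties":{"steps":{"type":"array"}},"required":["steps"]}

```bash
mkdir -p pics; cat > h.py <<'E'
import numpy as np, cv2
from station import r
from scipy.spatial.transform import Rotation as R
def grab(name,fn=None):
    s=r.state(); f=r.grab_frame(name)
    if name=='wrist':
        T=np.eye(4);T[:3,:3]=R.from_quat(s['ee_rot']).as_matrix();T[:3,3]=s['tool_pos']
        W=T@np.array(f['tool_from_camera']); f['eye']=W[:3,3]; f['rotation']=W[:3,:3]
    if fn: cv2.imwrite('pics/'+fn,f['color'][:,:,::-1])
    np.savez(''+name+'.npz',K=f['camera_matrix'],eye=f['eye'],rot=f['rotation'],color=f['color'])
    return f
def load(name): return np.load(''+name+'.npz')
def pix2z(name,u,v,z):
    f=load(name);K=f['K'];d=np.linalg.inv(K)@[u,v,1.];d=f['rot']@[d[0],-d[1],-d[2]];e=f['eye']
    return e+d*(z-e[2])/d[2]
def proj(name,p):
    f=load(name);c=f['rot'].T@(np.array(p)-f['eye']);q=f['K']@[c[0],-c[1],-c[2]];return q[:2]/q[2]
def tool(p):  # world point in tool axes at TCP
    s=r.state();return R.from_quat(s['ee_rot']).inv().apply(np.array(p)-s['tool_pos'])
E
python3 - <<'E'
from h import *
for n in('scene','side','wrist'):
    f=grab(n,n+'1.png'); print(n,f['eye'],f['rotation'],f['camera_matrix'], [k for k in f])
print(r.state())
E
```

```text
scene [1.43336459 0.2818347  0.74583344] [0.28773506 0.37112688 0.70786498 0.52763675] [[381.82836993   0.         322.36483705]
 [  0.         381.82836993 201.07305552]
 [  0.           0.           1.        ]] ['color', 'camera_matrix', 'eye', 'rotation']
side [ 0.48802415 -0.83187328  0.76001787] [ 0.46873117 -0.02587098 -0.04697316  0.88171158] [[384.35956995   0.         316.0884903 ]
 [  0.         384.35956995 198.94151066]
 [  0.           0.           1.        ]] ['color', 'camera_matrix', 'eye', 'rotation']
wrist [ 0.25332449 -0.49500594  0.37340574] [[ 3.21497683e-01  8.98153251e-01  2.99933289e-01]
 [-9.46910365e-01  3.04943428e-01  1.01834501e-01]
 [ 3.02791616e-07 -3.16749496e-01  9.48509228e-01]] [[345.20965416   0.         319.71378876]
 [  0.         345.20965416 194.03133981]
 [  0.           0.           1.        ]] ['color', 'camera_matrix', 'tool_from_camera', 'eye', 'rotation']
{'clock': 0.15, 'qpos': array([-1.37821489e+00,  3.26801416e-01, -1.93337646e-01,  1.05199542e+00,
       -1.09777228e-05,  1.43663268e+00]), 'joint_vel': array([-0.00035472, -0.00354347,  0.00308125, -0.00302089,  0.0008209 ,
        0.00097138]), 'tau': array([ 8.89202438e-04, -4.43706179e+01,  2.62664545e+01,  1.04379273e-02,
       -1.35089513e-04,  1.12125937e-05]), 'tool_pos': array([ 0.17647201, -0.52046238,  0.23067286]), 'ee_rot': array([-0.57434363,  0.41236553, -0.41167188,  0.57498724]), 'contact_force': array([ 0.00245949, -0.15367103, -0.90628683]), 'moment': array([-0.05358625,  0.00549596, -0.02074461]), 'opening': 1.0020490102596962}
```

```bash
python3 - <<'E'
s=open('h.py').read()
s=s.replace("    if fn:","    else: f['rotation']=R.from_quat(f['rotation']).as_matrix()\n    if fn:")
open('h.py','w').write(s)
from h import *
for n in('scene','side'): 
    f=grab(n)
print(R.from_quat(r.state()['ee_rot']).as_matrix().round(3))
E
```

```text
[[ 0.321 -0.     0.947]
 [-0.947  0.001  0.321]
 [-0.001 -1.     0.   ]]
```

View pics/scene1.png

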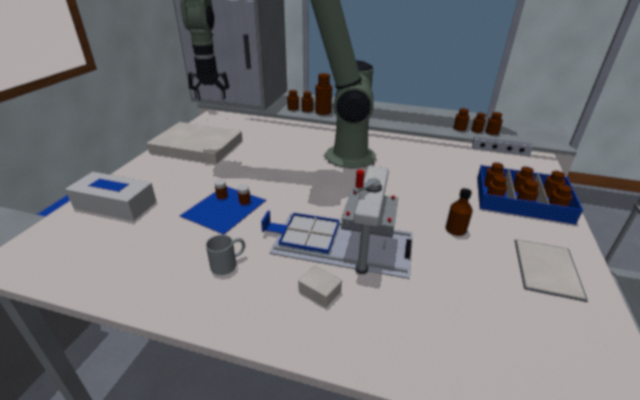

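View pics/side1.png

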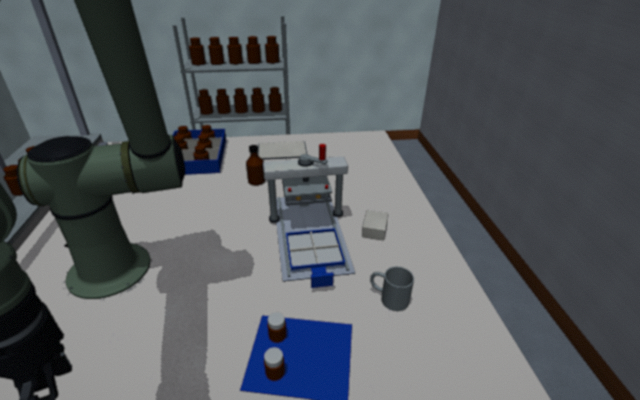

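```bash
python3 - <<'E'
from h import *
a=cv2.imread('pics/side1.png')[215:400,235:435]; b=cv2.imread('pics/scene1.png')[155:285,175:425]
cv2.imwrite('pics/c1.png',cv2.resize(a,None,fx=3.2,fy=3.2,interpolation=cv2.INTER_CUBIC))
cv2.imwrite('pics/c2.png',cv2.resize(b,None,fx=3.2,fy=3.2,interpolation=cv2.INTER_CUBIC))
E
```

```text
(no output)
```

View pics/c1.png

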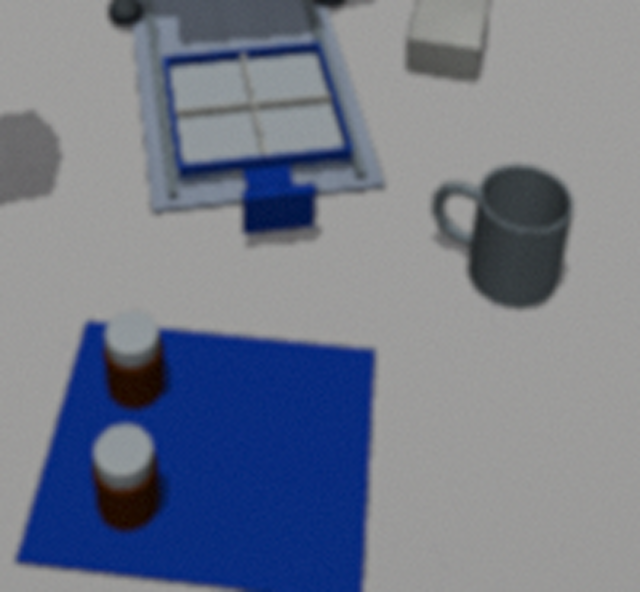

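View pics/c2.png

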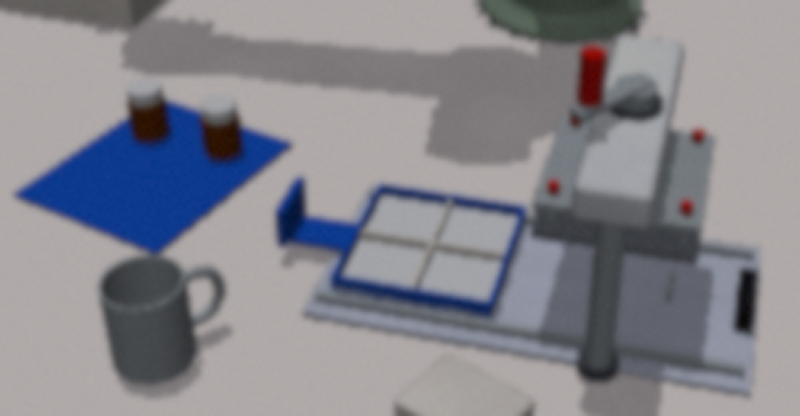

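```bash
python3 - <<'E'
from h import *
def S(u,v,z,l):print(l,'side',pix2z('side',235+u/3.2,215+v/3.2,z).round(4))
def C(u,v,z,l):print(l,'scene',pix2z('scene',175+u/3.2,155+v/3.2,z).round(4))
S(133,328,.066,'jarFar');C(220,103,.066,'jarFar?');S(124,444,.066,'jarNear');C(146,87,.066,'jarNear?')
S(253,104,.030,'cross');C(433,241,.030,'cross')
S(245,55,.03,'div+y');S(263,158,.03,'div-y');S(172,113,.03,'div-x');S(330,100,.03,'div+x')
C(524,262-0,.03,'d');C(507,256,.03,'div+y');C(357,236,.03,'div-y');C(450,198,.03,'div-x');C(417,289,.03,'div+x')
S(280,187,.06,'handletop');C(291,210,.06,'handletop mid')
for (u,v) in ((188,167),(157,253),(18,562),(85,322),(375,350)): S(u,v,.006,'board?')
S(520,198,.085,'mug');C(145,280,.085,'mug');C(222,285,.06,'mughandle')
C(593,50,.281,'knobtop')
print('knob side',pix2z('side',322.5,146,.281))
E
```

```text
jarFar side [ 0.4619 -0.2669  0.066 ]
jarFar? scene [ 0.4607 -0.2621  0.066 ]
jarNear side [ 0.4543 -0.3565  0.066 ]
jarNear? scene [ 0.455 -0.351  0.066]
cross side [ 0.5727 -0.0024  0.03  ]
cross scene [0.5722 0.0069 0.03  ]
div+y side [0.5723 0.0674 0.03  ]
div-y side [ 0.574  -0.0719  0.03  ]
div-x side [ 0.5001 -0.0068  0.03  ]
div+x side [ 0.642  -0.0043  0.03  ]
d scene [0.577  0.0963 0.03  ]
div+y scene [0.5732 0.0791 0.03  ]
div-y scene [ 0.5863 -0.0639  0.03  ]
div-x scene [0.5023 0.0023 0.03  ]
div+x scene [0.6421 0.0141 0.03  ]
handletop side [ 0.5803 -0.137   0.06  ]
handletop mid scene [ 0.6033 -0.1216  0.06  ]
board? side [ 0.5109 -0.0511  0.006 ]
board? side [ 0.4804 -0.146   0.006 ]
board? side [ 0.3836 -0.3919  0.006 ]
board? side [ 0.4237 -0.2086  0.006 ]
board? side [ 0.637  -0.2569  0.006 ]
mug side [ 0.7558 -0.1924  0.085 ]
mug scene [ 0.7585 -0.1839  0.085 ]
mughandle scene [ 0.7196 -0.1357  0.06  ]
knobtop scene [0.611  0.1497 0.281 ]
knob side [0.61106508 0.13574167 0.281     ]
```

Call:
drive_tool:
  steps:
    - [[0, 0.1, 0, -0.03, 0, 0.1, 1], [0, 0.2, 0, -0.06, 0, 0.2, 1], [0, 0.3, 0, -0.09, 0, 0.28, 1], [0, 0.327, 0, -0.109, 0, 0.333, 1], [0, 0.327, 0, -0.109, 0, 0.333, 1], [0, 0.327, 0, -0.109, 0, 0.333, 1], [0, 0.327, 0, -0.109, 0, 0.333, 1], [0, 0.327, 0, -0.109, 0, 0.333, 1], [0, 0.327, 0, -0.109, 0, 0.333, 1], [0, 0.327, 0, -0.109, 0, 0.333, 1]]

```text
clock: 1.25
tool_pos: [0.4563, -0.3111, 0.2311]
ee_rot: [-0.5, 0.5, -0.5, 0.5]
contact_force: [-0.5, -0.1, 0.2]
opening: 0.998
```

```bash
python3 - <<'E'
from h import *
f=grab('wrist','w1.png'); s=r.state();print(s['tool_pos'],R.from_quat(s['ee_rot']).as_matrix().round(3),f['eye'])
E
```

```text
[ 0.45606132 -0.31149694  0.23116487] [[-0.002 -0.     1.   ]
 [-1.     0.    -0.002]
 [-0.    -1.    -0.   ]] [ 0.53755145 -0.31187582  0.3738201 ]
```

View pics/w1.png

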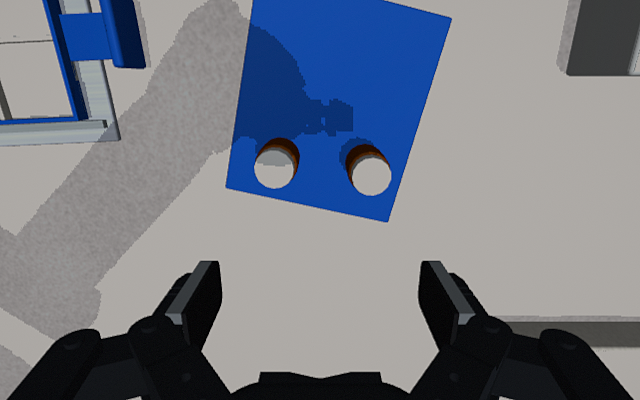

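The wrist view shows the two caps at about (275,169) and (371,175), with the tray handle at the upper left.

```bash
python3 - <<'E'
from h import *
for p in((275,169),(371,175)):
    q=pix2z('wrist',*p,.066);print(q.round(4),tool(q).round(4))
for p in ((57,6),(129,5),(150,68),(120,70)): print('handle?',pix2z('wrist',*p,.06).round(4))
E
```

```text
[ 0.4589 -0.2711  0.066 ] [-0.0404  0.1652  0.0028]
[ 0.4531 -0.3595  0.066 ] [ 0.048   0.1652 -0.0028]
handle? [ 0.5934 -0.0994  0.06  ]
handle? [ 0.5941 -0.1578  0.06  ]
handle? [ 0.5462 -0.1673  0.06  ]
handle? [ 0.5446 -0.1414  0.06  ]
```

Call:
drive_tool:
  steps:
    - [[0, 0, 0, -0.041, 0.02, 0.003, 0.75], [0, 0, 0, -0.041, 0.06, 0.003, 0.75], [0, 0, 0, -0.041, 0.1, 0.003, 0.75], [0, 0, 0, -0.041, 0.13, 0.003, 0.75], [0, 0, 0, -0.041, 0.15, 0.003, 0.75], [0, 0, 0, -0.041, 0.17, 0.003, 0.75], [0, 0, 0, -0.041, 0.19, 0.003, 0.75], [0, 0, 0, -0.041, 0.205, 0.003, 0.75], [0, 0, 0, -0.041, 0.213, 0.003, 0.75], [0, 0, 0, -0.041, 0.213, 0.003, 0.75], [0, 0, 0, -0.041, 0.213, 0.003, 0], [0, 0, 0, -0.041, 0.213, 0.003, 0], [0, 0, 0, -0.041, 0.213, 0.003, 0], [0, 0, 0, -0.041, 0.213, 0.003, 0], [0, 0, 0, -0.041, 0.213, 0.003, 0], [0, 0, 0, -0.041, 0.213, 0.003, 0]]

```text
clock: 2.9
tool_pos: [0.4607, -0.2706, 0.0194]
ee_rot: [0.5, -0.499, 0.501, -0.5]
contact_force: [-0.8, -1.2, 5.7]
opening: 0.478
```

Call:
drive_tool:
  steps:
    - [[0, 0, 0, 0, -0.02, 0, 0], [0, 0, 0, 0, -0.06, 0, 0], [0, 0, 0, 0, -0.1, 0, 0], [0, 0, 0, -0.02, -0.14, 0, 0], [0, 0, 0, -0.05, -0.17, 0, 0], [0, 0, 0, -0.09, -0.19, 0, 0], [0, 0, 0, -0.13, -0.2, 0.01, 0], [0, 0, 0, -0.17, -0.2, 0.01, 0], [0, 0, 0, -0.21, -0.2, 0.01, 0], [0, 0, 0, -0.25, -0.2, 0.01, 0], [0, 0, 0, -0.26, -0.2, 0.01, 0], [0, 0, 0, -0.26, -0.2, 0.01, 0], [0, 0, 0, -0.26, -0.2, 0.01, 0]]

```text
clock: 4.2
tool_pos: [0.4701, -0.0104, 0.2183]
ee_rot: [0.5, -0.5, 0.5, -0.5]
contact_force: [0.4, -0.3, -0.9]
opening: 0.474
```

```bash
python3 - <<'E'
from h import *
f=grab('wrist','w2.png'); s=r.state();print(s['tool_pos'],s['opening'])
E
```

```text
[ 0.47020231 -0.01080769  0.21828095] 0.472319197527097
```

View pics/w2.png

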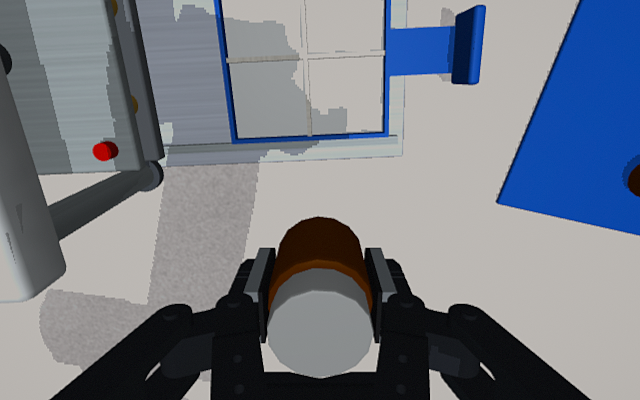

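Jar 1 hangs upright in the jaws. The tray's dividers cross at (304,57), with arm ends at (228,60), (386,53) and (310,137).

```bash
python3 - <<'E'
from h import *
c=pix2z('wrist',304,57,.03);a=pix2z('wrist',228,60,.03);b=pix2z('wrist',386,53,.03);d=pix2z('wrist',310,137,.03)
print(c,a,b,d,(a+b)/2)
for p in((233,142),(390,135)):print(pix2z('wrist',*p,.032))
for p in((484,6),(481,83),(472,6)):print('h',pix2z('wrist',*p,.06))
y=(a-b);y=y[:2]/np.hypot(*y[:2]);x=np.array([y[1],-y[0]]);print('yaw',np.degrees(np.arctan2(x[1],x[0])))
for n,i,j in((0,-1,1),(1,1,1),(2,-1,-1),(3,1,-1)):
    P=np.r_[c[:2]+.0365*(i*x+j*y),.033];print(n,P.round(4),tool(P).round(4))
E
```

```text
[0.56979657 0.00246672 0.03      ] [0.56726886 0.070499   0.03      ] [ 0.57314219 -0.07056743  0.03      ] [ 0.49843417 -0.00227729  0.03      ] [ 5.70205528e-01 -3.42153280e-05  3.00000000e-02]
[0.49397414 0.07135458 0.032     ]
[ 0.50065514 -0.07843434  0.032     ]
h [ 0.60515056 -0.13943486  0.06      ]
h [ 0.54806445 -0.14556201  0.06      ]
h [ 0.60514442 -0.13008273  0.06      ]
yaw 2.3841435461902374
0 [0.5318 0.0374 0.033 ] [-0.0484  0.1853  0.0615]
1 [0.6047 0.0405 0.033 ] [-0.0516  0.1853  0.1345]
2 [ 0.5348 -0.0355  0.033 ] [0.0245 0.1853 0.0647]
3 [ 0.6078 -0.0325  0.033 ] [0.0214 0.1853 0.1376]
```

Call:
drive_tool:
  steps:
    - [[0, 0, 0, 0.01, 0, 0.03, 0], [0, 0, 0, 0.021, 0, 0.07, 0], [0, 0, 0, 0.021, 0.03, 0.11, 0], [0, 0, 0, 0.021, 0.06, 0.137, 0], [0, 0, 0, 0.021, 0.09, 0.137, 0], [0, 0, 0, 0.021, 0.12, 0.137, 0], [0, 0, 0, 0.021, 0.13, 0.137, 0], [0, 0, 0, 0.021, 0.13, 0.137, 0]]

```text
clock: 5.05
tool_pos: [0.6056, -0.0319, 0.0866]
ee_rot: [-0.5, 0.502, -0.499, 0.499]
contact_force: [-0.0, -0.7, -1.3]
opening: 0.477
```

Call:
drive_tool:
  steps:
    - [[0, 0, 0, 0, 0.02, 0, 0], [0, 0, 0, 0, 0.035, 0, 0], [0, 0, 0, 0, 0.045, 0, 0], [0, 0, 0, 0, 0.05, 0, 0], [0, 0, 0, 0, 0.053, 0, 0], [0, 0, 0, 0, 0.053, 0, 0]]

```text
clock: 5.65
tool_pos: [0.6074, -0.031, 0.0358]
ee_rot: [0.5, -0.5, 0.5, -0.5]
contact_force: [-0.9, 0.7, -1.0]
opening: 0.477
```

Call:
drive_tool:
  steps:
    - [[0, 0, 0, 0, 0.001, 0, 0], [0, 0, 0, 0, 0.001, 0, 0], [0, 0, 0, 0, 0.001, 0, 0.55], [0, 0, 0, 0, 0.001, 0, 0.68], [0, 0, 0, 0, 0.001, 0, 0.68], [0, 0, 0, 0, 0.001, 0, 0.68], [0, 0, 0, 0, -0.02, 0, 0.68], [0, 0, 0, 0, -0.05, 0, 0.68], [0, 0, 0, 0, -0.09, 0, 0.75], [0, 0, 0, 0, -0.14, 0, 0.75], [0, 0, 0, 0, -0.185, 0, 0.75], [0, 0, 0, 0.05, -0.195, -0.02, 0.75], [0, 0, 0, 0.1, -0.195, -0.05, 0.75], [0, 0, 0, 0.14, -0.195, -0.08, 0.75], [0, 0, 0, 0.18, -0.195, -0.11, 0.75], [0, 0, 0, 0.22, -0.195, -0.14, 0.75], [0, 0, 0, 0.25, -0.195, -0.15, 0.75], [0, 0, 0, 0.28, -0.195, -0.15, 0.75], [0, 0, 0, 0.28, -0.195, -0.15, 0.75], [0, 0, 0, 0.28, -0.195, -0.15, 0.75]]

```text
clock: 7.65
tool_pos: [0.4566, -0.3112, 0.2301]
ee_rot: [-0.499, 0.501, -0.5, 0.5]
contact_force: [-0.1, 0.4, 0.7]
opening: 0.748
```

```bash
python3 - <<'E'
from h import *
f=grab('wrist'); s=r.state();print(s['tool_pos'],s['opening'])
g=grab('side')
a=f['color'][:, :, ::-1]; b=cv2.resize(g['color'][200:400,230:430,::-1],(400,400),interpolation=cv2.INTER_CUBIC)
cv2.imwrite('pics/m1.png',np.hstack([a[:,100:500],b]))
E
```

```text
[ 0.45679155 -0.31029421  0.2301004 ] 0.7511790830352046
```

View pics/m1.png

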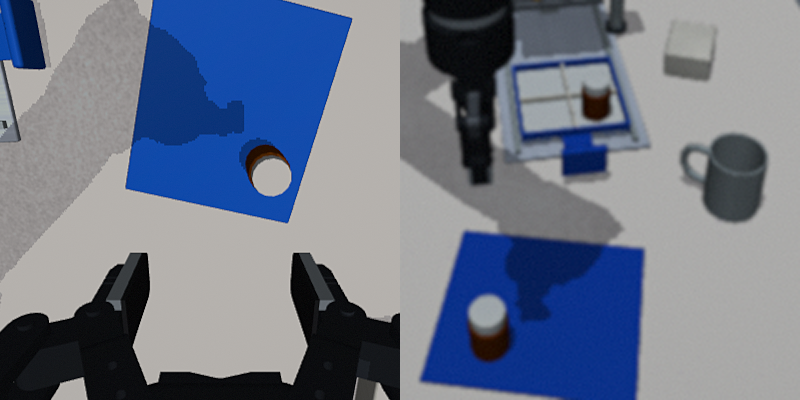

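Jar 1 stands in pocket 3. Jar 2 hasn't moved: its cap is at about (371,177) in the full frame.

Call:
drive_tool:
  steps:
    - [[0, 0, 0, 0.03, 0.02, -0.003, 0.75], [0, 0, 0, 0.0475, 0.06, -0.003, 0.75], [0, 0, 0, 0.0475, 0.1, -0.003, 0.75], [0, 0, 0, 0.0475, 0.13, -0.003, 0.75], [0, 0, 0, 0.0475, 0.15, -0.003, 0.75], [0, 0, 0, 0.0475, 0.17, -0.003, 0.75], [0, 0, 0, 0.0475, 0.19, -0.003, 0.75], [0, 0, 0, 0.0475, 0.205, -0.003, 0.75], [0, 0, 0, 0.0475, 0.212, -0.003, 0.75], [0, 0, 0, 0.0475, 0.212, -0.003, 0.75], [0, 0, 0, 0.0475, 0.212, -0.003, 0], [0, 0, 0, 0.0475, 0.212, -0.003, 0], [0, 0, 0, 0.0475, 0.212, -0.003, 0], [0, 0, 0, 0.0475, 0.212, -0.003, 0], [0, 0, 0, 0.0475, 0.212, -0.003, 0], [0, 0, 0, 0.0475, 0.212, -0.003, 0]]

```text
clock: 9.35
tool_pos: [0.4548, -0.3588, 0.0196]
ee_rot: [0.5, -0.499, 0.501, -0.5]
contact_force: [-0.2, 1.7, 5.4]
opening: 0.471
```

Call:
drive_tool:
  steps:
    - [[0, 0, 0, 0, -0.02, 0, 0], [0, 0, 0, 0, -0.06, 0, 0], [0, 0, 0, 0, -0.1, 0, 0], [0, 0, 0, -0.02, -0.13, 0, 0], [0, 0, 0, -0.06, -0.14, 0.01, 0], [0, 0, 0, -0.1, -0.14, 0.02, 0], [0, 0, 0, -0.14, -0.14, 0.04, 0], [0, 0, 0, -0.18, -0.14, 0.06, 0], [0, 0, 0, -0.22, -0.14, 0.08, 0], [0, 0, 0, -0.26, -0.14, 0.08, 0], [0, 0, 0, -0.3, -0.14, 0.08, 0], [0, 0, 0, -0.323, -0.13, 0.08, 0], [0, 0, 0, -0.323, -0.1, 0.08, 0], [0, 0, 0, -0.323, -0.07, 0.08, 0], [0, 0, 0, -0.323, -0.07, 0.08, 0]]

```text
clock: 10.85
tool_pos: [0.5306, -0.0343, 0.085]
ee_rot: [-0.502, 0.502, -0.498, 0.499]
contact_force: [-0.4, -0.2, -2.2]
opening: 0.47
```

Call:
drive_tool:
  steps:
    - [[0, 0, 0, 0, 0.02, 0, 0], [0, 0, 0, 0, 0.035, 0, 0], [0, 0, 0, 0, 0.045, 0, 0], [0, 0, 0, 0, 0.051, 0, 0], [0, 0, 0, 0, 0.054, 0, 0], [0, 0, 0, 0, 0.054, 0, 0]]

```text
clock: 11.45
tool_pos: [0.5344, -0.0355, 0.0348]
ee_rot: [0.5, -0.5, 0.5, -0.5]
contact_force: [-1.0, -0.8, -0.7]
opening: 0.473
```

Call:
drive_tool:
  steps:
    - [[0, 0, 0, 0, 0, 0, 0.55], [0, 0, 0, 0, 0, 0, 0.68], [0, 0, 0, 0, 0, 0, 0.68], [0, 0, 0, 0, 0, 0, 0.68], [0, 0, 0, 0, -0.02, 0, 0.68], [0, 0, 0, 0, -0.05, 0, 0.68], [0, 0, 0, 0, -0.09, 0, 0.68], [0, 0, 0, 0, -0.14, 0, 0.5], [0, 0, 0, 0.05, -0.15, 0.01, 0], [0, 0, 0, 0.1, -0.15, 0.02, 0], [0, 0, 0, 0.14, -0.15, 0.04, 0], [0, 0, 0, 0.16, -0.15, 0.042, 0], [0, 0, 0, 0.16, -0.11, 0.042, 0], [0, 0, 0, 0.16, -0.08, 0.042, 0], [0, 0, 0, 0.16, -0.05, 0.042, 0], [0, 0, 0, 0.16, -0.02, 0.042, 0], [0, 0, 0, 0.16, 0, 0.042, 0], [0, 0, 0, 0.16, 0, 0.042, 0]]

```text
clock: 13.25
tool_pos: [0.5729, -0.1935, 0.031]
ee_rot: [-0.501, 0.502, -0.498, 0.499]
contact_force: [-1.3, -0.3, 0.5]
opening: -0.001
```

```bash
python3 - <<'E'
from h import *
f=grab('scene'); s=r.state();print(s['tool_pos'],s['opening'],s['contact_force'])
g=grab('side')
a=cv2.resize(f['color'][150:290,200:430,::-1],(657,400),interpolation=cv2.INTER_CUBIC); b=cv2.resize(g['color'][130:300,230:420,::-1],(447,400),interpolation=cv2.INTER_CUBIC)
cv2.imwrite('pics/m2.png',cv2.resize(np.hstack([a,b]),(800,290)))
E
```

```text
[ 0.5743615  -0.19421882  0.03295104] -0.00027810507821607056 [-0.31499292 -0.69392066  0.77521081]
```

View pics/m2.png

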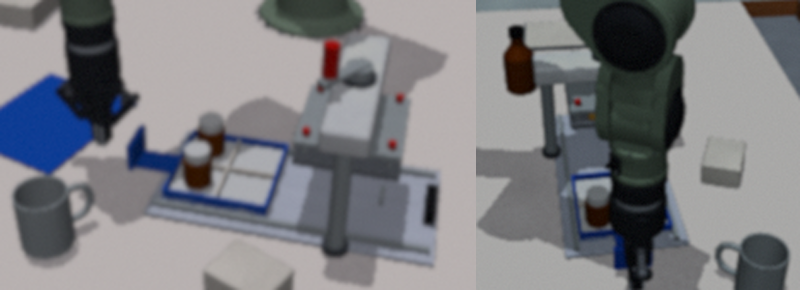

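Call:
drive_tool:
  steps:
    - [[0, 0, 0, -0.01, 0, 0, 0], [0, 0, 0, -0.02, 0, 0, 0], [0, 0, 0, -0.027, 0, 0, 0], [0, 0, 0, -0.033, 0, 0, 0], [0, 0, 0, -0.039, 0, 0, 0], [0, 0, 0, -0.045, 0, 0, 0], [0, 0, 0, -0.052, 0, -0.001, 0], [0, 0, 0, -0.06, 0, -0.001, 0], [0, 0, 0, -0.069, 0, -0.002, 0], [0, 0, 0, -0.078, 0, -0.002, 0], [0, 0, 0, -0.087, 0, -0.002, 0], [0, 0, 0, -0.096, 0, -0.003, 0], [0, 0, 0, -0.105, 0, -0.003, 0], [0, 0, 0, -0.114, 0, -0.004, 0], [0, 0, 0, -0.123, 0, -0.004, 0], [0, 0, 0, -0.132, 0, -0.004, 0], [0, 0, 0, -0.14, 0, -0.005, 0], [0, 0, 0, -0.146, 0, -0.005, 0], [0, 0, 0, -0.15, 0, -0.005, 0], [0, 0, 0, -0.15, 0, -0.005, 0]]

```text
clock: 15.35
tool_pos: [0.5701, -0.044, 0.0338]
ee_rot: [-0.5, 0.501, -0.499, 0.5]
contact_force: [0.6, 0.3, 0.1]
opening: -0.001
```

Call:
drive_tool:
  steps:
    - [[0, 0, 0, -0.006, 0, 0, 0], [0, 0, 0, -0.013, 0, 0, 0], [0, 0, 0, -0.02, 0, -0.001, 0], [0, 0, 0, -0.026, 0, -0.001, 0], [0, 0, 0, -0.032, 0, -0.001, 0], [0, 0, 0, -0.038, 0, -0.002, 0], [0, 0, 0, -0.044, 0, -0.002, 0], [0, 0, 0, -0.05, 0, -0.002, 0], [0, 0, 0, -0.055, 0, -0.002, 0], [0, 0, 0, -0.055, 0, -0.002, 0]]

```text
clock: 16.35
tool_pos: [0.5685, 0.0098, 0.0341]
ee_rot: [0.501, -0.5, 0.5, -0.499]
contact_force: [-1.8, -3.4, -1.3]
opening: 0.005
```

Call:
drive_tool:
  steps:
    - [[0, 0, 0, -0.005, 0, 0, 0], [0, 0, 0, -0.01, 0, 0, 0], [0, 0, 0, -0.015, 0, 0, 0], [0, 0, 0, -0.015, 0, 0, 0]]

```text
clock: 16.75
tool_pos: [0.5679, 0.0243, 0.0341]
ee_rot: [0.501, -0.5, 0.5, -0.499]
contact_force: [-3.4, -5.9, -0.2]
opening: 0.0
```

Call:
drive_tool:
  steps:
    - [[0, 0, 0, -0.004, 0, 0, 0], [0, 0, 0, -0.008, 0, 0, 0], [0, 0, 0, -0.008, 0, 0, 0]]

```text
clock: 17.05
tool_pos: [0.5675, 0.0322, 0.034]
ee_rot: [0.501, -0.5, 0.5, -0.499]
contact_force: [-4.8, -6.2, 1.0]
opening: -0.0
```

Call:
drive_tool:
  steps:
    - [[0, 0, 0, -0.004, 0, 0, 0], [0, 0, 0, -0.008, 0, 0, 0], [0, 0, 0, -0.008, 0, 0, 0]]

```text
clock: 17.35
tool_pos: [0.5674, 0.0337, 0.0342]
ee_rot: [0.504, -0.498, 0.504, -0.494]
contact_force: [-5.5, -24.4, 3.1]
opening: 0.002
```

Call:
drive_tool:
  steps:
    - [[0, 0, 0, 0.01, 0, 0, 0], [0, 0, 0, 0.03, 0, 0, 0], [0, 0, 0, 0.06, 0, 0, 0], [0, 0, 0, 0.1, 0, 0, 0], [0, 0, 0, 0.12, -0.04, -0.03, 0], [0, 0, 0, 0.13, -0.08, -0.05, 0], [0, 0, 0, 0.13, -0.12, -0.07, 0], [0, 0, 0, 0.13, -0.16, -0.09, 0], [0, 0, 0, 0.13, -0.2, -0.11, 0.6], [0, 0, 0, 0.13, -0.24, -0.13, 0.6], [0, 0, 0, 0.13, -0.28, -0.13, 0.6], [0, 0, 0, 0.13, -0.3, -0.13, 0.6], [0, 0, 0, 0.13, -0.3, -0.13, 0.6], [0, 0, 0, 0.13, -0.3, -0.13, 0.6]]

```text
clock: 18.75
tool_pos: [0.4394, -0.0887, 0.3344]
ee_rot: [-0.499, 0.5, -0.5, 0.501]
contact_force: [0.5, -0.3, -0.3]
opening: 0.599
```

```bash
python3 - <<'E'
from h import *
f=grab('scene'); s=r.state();print(s['tool_pos'],s['opening'],s['contact_force'])
g=grab('side')
a=cv2.resize(f['color'][155:290,330:420,::-1],(400,600),interpolation=cv2.INTER_CUBIC); b=cv2.resize(g['color'][130:250,260:340,::-1],(400,600),interpolation=cv2.INTER_CUBIC)
cv2.imwrite('pics/m3.png',np.hstack([a,b]))
E
```

```text
[ 0.43890802 -0.08860205  0.33350441] 0.595359279857726 [-0.1362307  -0.13688351  0.05382568]
```

View pics/m3.png

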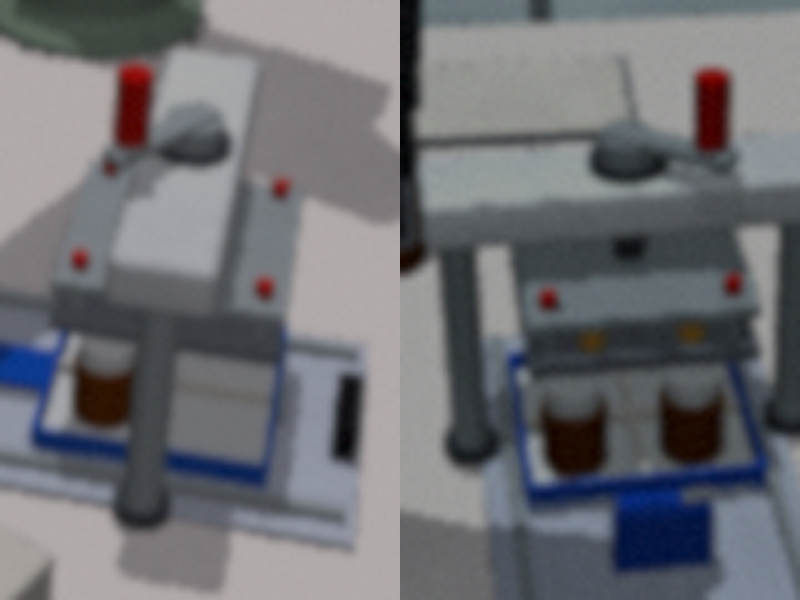

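Call:
drive_tool:
  steps:
    - [[0, 0, 0, -0.02, -0.04, 0.01, 0.6], [0, 0, 0, -0.06, -0.066, 0.03, 0.6], [0, 0, 0, -0.1, -0.066, 0.06, 0.6], [0, 0, 0, -0.14, -0.066, 0.06, 0.6], [0, 0, 0, -0.18, -0.066, 0.06, 0.6], [0, 0, 0, -0.22, -0.066, 0.06, 0.6], [0, 0, 0, -0.24, -0.066, 0.06, 0.6], [0, 0, 0, -0.24, -0.066, 0.06, 0.6], [0, 0, 0, -0.24, -0.066, 0.06, 0.6]]

```text
clock: 19.75
tool_pos: [0.5013, 0.1102, 0.4]
ee_rot: [-0.506, 0.494, -0.478, 0.521]
contact_force: [-0.7, 0.0, 1.0]
opening: 0.598
```

```bash
python3 - <<'E'
from h import *
f=grab('wrist','w3.png'); s=r.state();print(s['tool_pos'],s['opening'])
S=lambda u,v,z:pix2z('side',260+(u-400)/5,130+v/5,z).round(4)
C=lambda u,v,z:pix2z('scene',330+u*.225,155+v*.225,z).round(4)
print('handle top outer edge',S(662,500,.06),'knobtop',S(714,76,.281),C(136,72,.281))
print('proj axis at knob height',proj('wrist',[.564,.174,.24]))
E
```

```text
[0.50129895 0.110024   0.40016545] 0.6014021999651378
handle top outer edge [0.5723 0.0403 0.06  ] knobtop [0.6125 0.1407 0.281 ] [0.6136 0.1509 0.281 ]
proj axis at knob height [253.51323857  97.09367004]
```

View pics/w3.png

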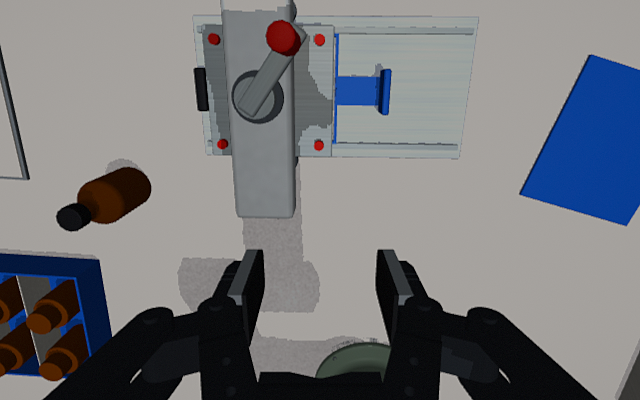

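```bash
python3 - <<'E'
from h import *
s=r.state();print(s['tool_pos'],s['qpos'].round(3),R.from_quat(s['ee_rot']).as_matrix().round(3))
k=pix2z('wrist',284,37,.281);h=pix2z('wrist',256,98,.225)
print('knob',k,'hub',h,k-h,np.hypot(*(k-h)[:2]),'handle',pix2z('wrist',385,91,.06))
pins=[pix2z('wrist',u,v,.15) for u,v in((214,39),(319,40),(222,144),(319,145))];print(np.mean(pins,0),pins)
E
```

```text
[0.50129895 0.110024   0.40016545] [0.053 0.202 0.066 1.436 0.031 3.141] [[ 0.054 -0.003  0.999]
 [-0.998  0.031  0.054]
 [-0.031 -1.    -0.001]]
knob [0.60813651 0.1437127  0.281     ] hub [0.56241552 0.17496923 0.225     ] [ 0.04572099 -0.03125652  0.056     ] 0.05538392947521707 handle [0.57068326 0.03613584 0.06      ]
[0.56217695 0.17671475 0.15      ] [array([0.61508045, 0.23455476, 0.15      ]), array([0.61988713, 0.12414329, 0.15      ]), array([0.50405414, 0.23002668, 0.15      ]), array([0.50968608, 0.11813425, 0.15      ])]
```

Call:
drive_tool:
  steps:
    - [[0, -0.14, 0, 0, 0, 0, 0.6], [0, -0.28, 0, 0, 0, 0, 0.6], [0, -0.42, 0, 0, 0, 0, 0.6], [0, -0.56, 0, 0, 0, 0, 0.6], [0, -0.7, 0, 0, 0, 0, 0.6], [0, -0.84, 0, 0, 0, 0, 0.6], [0, -0.98, 0, 0, 0, 0, 0.6], [0, -1.12, 0, 0, 0, 0, 0.6], [0, -1.26, 0, 0, 0, 0, 0.6], [0, -1.4, 0, 0, 0, 0, 0.6], [0, -1.54, 0, 0, 0, 0, 0.6], [0, -1.571, 0, 0, 0, 0, 0.6], [0, -1.571, 0, 0, 0, 0, 0.6], [0, -1.571, 0, 0, 0, 0, 0.6]]

```text
clock: 21.2
tool_pos: [0.5013, 0.1103, 0.4004]
ee_rot: [-0.696, -0.019, 0.02, 0.718]
contact_force: [-0.5, -0.6, 0.5]
opening: 0.6
```

```bash
python3 - <<'E'
from h import *
s=r.state();print(s['tool_pos'],s['qpos'].round(3),R.from_quat(s['ee_rot']).as_matrix().round(3),tool([.609,.144,.25]))
E
```

```text
[0.50130896 0.11031638 0.40041754] [0.054 0.201 0.066 1.436 0.032 1.57 ] [[ 0.999 -0.002 -0.054]
 [ 0.054  0.032  0.998]
 [-0.001 -0.999  0.032]] [0.10945047 0.15115446 0.02302833]
```

Call:
drive_tool:
  steps:
    - [[-0.016, 0, 0, 0.04, 0.02, 0.01, 0.6], [-0.032, 0, 0, 0.08, 0.04, 0.02, 0.6], [-0.032, 0, 0, 0.109, 0.06, 0.025, 0.6], [-0.032, 0, 0, 0.1095, 0.081, 0.025, 0.6], [-0.032, 0, 0, 0.1095, 0.081, 0.025, 0.6], [-0.032, 0, 0, 0.1095, 0.1, 0.0245, 0.6], [-0.032, 0, 0, 0.1095, 0.12, 0.024, 0.6], [-0.032, 0, 0, 0.1095, 0.14, 0.0235, 0.6], [-0.032, 0, 0, 0.1095, 0.151, 0.023, 0.6], [-0.032, 0, 0, 0.1095, 0.151, 0.023, 0.6]]

```text
clock: 22.2
tool_pos: [0.608, 0.1447, 0.2496]
ee_rot: [0.707, 0.019, -0.021, -0.707]
contact_force: [-1.0, -0.6, -0.2]
opening: 0.599
```

Call:
drive_tool:
  steps:
    - [[0, 0, 0, 0, 0, 0, 0], [0, 0, 0, 0, 0, 0, 0], [0, 0, 0, 0, 0, 0, 0], [0, 0, 0, 0, 0, 0, 0], [0, 0, 0, 0, 0, 0, 0], [0, 0, 0, 0, 0, 0, 0]]

```text
clock: 22.8
tool_pos: [0.6093, 0.1453, 0.2518]
ee_rot: [-0.707, -0.021, 0.02, 0.707]
contact_force: [-1.5, 0.2, 6.6]
opening: 0.237
```

```bash
python3 - <<'E'
from h import *
from scipy.optimize import brentq
ax=np.array([.563,.175]);yd=np.array([-.045,.999])
g=lambda z:(pix2z('side',308,130+372/5,z)[:2]-ax)@yd+.070
for v in (365,370,375):
    f=lambda z:(pix2z('side',308,130+v/5,z)[:2]-ax)@yd+.070
    print(v,brentq(f,.03,.2))
# clean crop, bigger
a=load('side')['color'][160:250,270:350,::-1];b=load('scene')['color'][180:260,335:415,::-1]
cv2.imwrite('pics/m4.png',np.hstack([cv2.resize(a,(400,450),interpolation=cv2.INTER_CUBIC),cv2.resize(b,(400,450),interpolation=cv2.INTER_CUBIC)]))
s=r.state();Rm=R.from_quat(s['ee_rot'])
print(s['tool_pos'],Rm.as_matrix().round(3))
E
```

```text
365 0.11140077258502597
370 0.10778888663187292
375 0.10416422930251377
[0.60930391 0.14525804 0.25184489] [[ 0.998  0.001 -0.057]
 [ 0.057  0.     0.998]
 [ 0.001 -1.    -0.   ]]
```

View pics/m4.png

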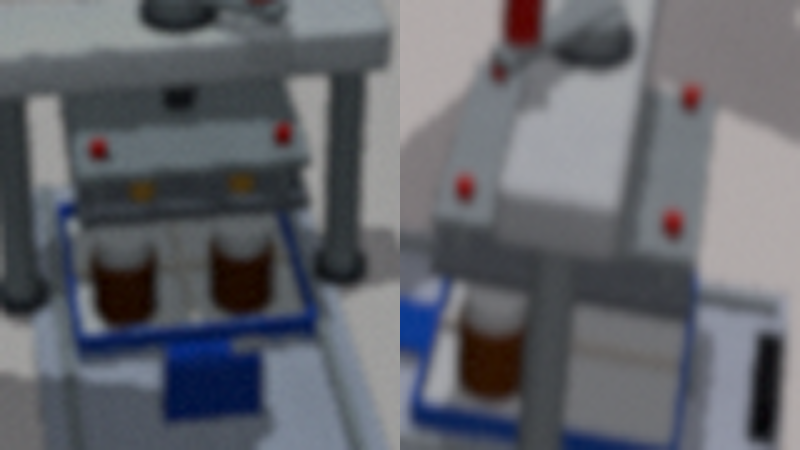

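```bash
cat >> h.py <<'E'
AX=np.array([.563,.175])
def circ(a0,a1,n):
    "rows along the crank circle from knob angle a0 to a0+a1 (clockwise), in tool axes"
    s=r.state();M=R.from_quat(s['ee_rot']).inv()
    for a in np.linspace(0,a1,n+1)[1:]:
        d=.055*np.array([np.cos(a0-a)-np.cos(a0),np.sin(a0-a)-np.sin(a0),0])
        q=M.apply(d);print('[0,0,0,%.4f,0,%.4f,0],'%(q[0],q[2]),end=' ')
    print()
def phi(): p=r.state()['tool_pos'];return np.arctan2(p[1]-AX[1],p[0]-AX[0])
E
python3 - <<'E'
from h import *
print(phi(),np.hypot(*(r.state()['tool_pos'][:2]-AX)));circ(phi(),2*np.pi,20)
E
```

```text
-0.5709577922909321 0.05503304263146807
[0,0,0,-0.0122,0,-0.0122,0], [0,0,0,-0.0275,0,-0.0200,0], [0,0,0,-0.0445,0,-0.0227,0], [0,0,0,-0.0615,0,-0.0200,0], [0,0,0,-0.0768,0,-0.0122,0], [0,0,0,-0.0890,0,-0.0001,0], [0,0,0,-0.0968,0,0.0153,0], [0,0,0,-0.0995,0,0.0323,0], [0,0,0,-0.0968,0,0.0493,0], [0,0,0,-0.0890,0,0.0646,0], [0,0,0,-0.0769,0,0.0768,0], [0,0,0,-0.0615,0,0.0846,0], [0,0,0,-0.0446,0,0.0873,0], [0,0,0,-0.0276,0,0.0846,0], [0,0,0,-0.0122,0,0.0768,0], [0,0,0,-0.0000,0,0.0647,0], [0,0,0,0.0078,0,0.0493,0], [0,0,0,0.0105,0,0.0323,0], [0,0,0,0.0078,0,0.0153,0], [0,0,0,0.0000,0,0.0000,0],
```

Start with the first half of a turn and check the force.

Call:
drive_tool:
  steps:
    - [[0, 0, 0, -0.0122, 0, -0.0122, 0], [0, 0, 0, -0.0275, 0, -0.02, 0], [0, 0, 0, -0.0445, 0, -0.0227, 0], [0, 0, 0, -0.0615, 0, -0.02, 0], [0, 0, 0, -0.0768, 0, -0.0122, 0], [0, 0, 0, -0.089, 0, 0, 0], [0, 0, 0, -0.0968, 0, 0.0153, 0], [0, 0, 0, -0.0995, 0, 0.0323, 0], [0, 0, 0, -0.0968, 0, 0.0493, 0], [0, 0, 0, -0.089, 0, 0.0646, 0], [0, 0, 0, -0.089, 0, 0.0646, 0]]

```text
clock: 23.9
tool_pos: [0.5184, 0.2072, 0.2518]
ee_rot: [-0.706, -0.022, 0.019, 0.708]
contact_force: [1.7, 2.3, 7.3]
opening: 0.237
```

Call:
drive_tool:
  steps:
    - [[0, 0, 0, 0.0121, 0, 0.0122, 0], [0, 0, 0, 0.0275, 0, 0.02, 0], [0, 0, 0, 0.0444, 0, 0.0227, 0], [0, 0, 0, 0.0614, 0, 0.02, 0], [0, 0, 0, 0.0768, 0, 0.0122, 0], [0, 0, 0, 0.089, 0, 0, 0], [0, 0, 0, 0.0968, 0, -0.0153, 0], [0, 0, 0, 0.0995, 0, -0.0323, 0], [0, 0, 0, 0.0968, 0, -0.0493, 0], [0, 0, 0, 0.089, 0, -0.0646, 0], [0, 0, 0, 0.0768, 0, -0.0768, 0], [0, 0, 0, 0.0615, 0, -0.0846, 0], [0, 0, 0, 0.0445, 0, -0.0873, 0], [0, 0, 0, 0.0275, 0, -0.0846, 0], [0, 0, 0, 0.0122, 0, -0.0768, 0], [0, 0, 0, 0, 0, -0.0646, 0], [0, 0, 0, 0, 0, -0.0646, 0]]

```text
clock: 25.6
tool_pos: [0.519, 0.1419, 0.2518]
ee_rot: [-0.706, -0.021, 0.02, 0.707]
contact_force: [-2.3, 1.5, 9.4]
opening: 0.241
```

```bash
python3 - <<'E'
from h import *
np.savez('old_side.npz',**load('side'));np.savez('old_scene.npz',**load('scene'))
print(r.state()['tool_pos'],phi())
g=grab('side');f=grab('scene')
a=g['color'][160:250,270:350,::-1];b=f['color'][180:260,335:415,::-1]
cv2.imwrite('pics/m5.png',np.hstack([cv2.resize(a,(400,450),interpolation=cv2.INTER_CUBIC),cv2.resize(b,(400,450),interpolation=cv2.INTER_CUBIC)]))
E
```

```text
[0.5189676  0.14192755 0.25180359] -2.4973920710520874
```

View pics/m5.png

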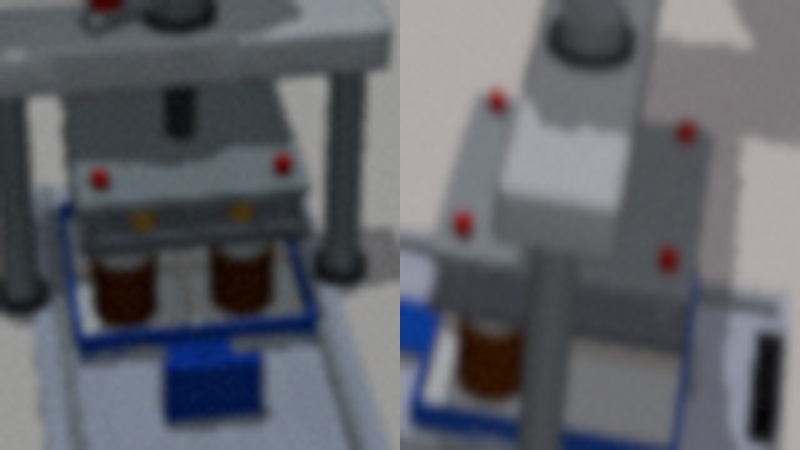

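Both pins and plate have come down together; the tray is still latched and the caps are just about to meet the pad. I'll track the red pins numerically from here.

```bash
cat >> h.py <<'E'
def cen(img,u,v,ru=5,rv=5):
    i=img.astype(float);u0,v0=int(round(u)),int(round(v))
    for _ in range(4):
        p=i[v0-rv:v0+rv+1,u0-ru:u0+ru+1];w=np.clip(p[...,0]-1.25*np.maximum(p[...,1],p[...,2])-12,0,None)
        if w.sum()==0:return np.array([np.nan,np.nan])
        y,x=np.mgrid[v0-rv:v0+rv+1,u0-ru:u0+ru+1];c=np.array([(w*x).sum(),(w*y).sum()])/w.sum()
        u0,v0=np.round(c).astype(int)
    return c
def pins(n=3,fr=None):
    side=((289.8,195.8),(326.6,192.8));sc=((354,197.8),(347.4,219.8),(392.4,203.3),(388.6,226.2));o=[]
    for nm,L in(('side',side),('scene',sc)):
        F=[r.grab_frame(nm)['color'] for _ in range(n)]
        m=np.mean(F,0)
        o+=[cen(m,*p)[1] for p in L]
    return np.array(o)
E
python3 - <<'E'
from h import *
p=pins();np.save('p0.npy',p);print(p.round(2))
o=np.load('old_side.npz')['color'];q=np.load('old_scene.npz')['color']
print([cen(o,u,v)[1].round(2) for u,v in((289.8,189.8),(326.6,186.8))],[cen(q,u,v)[1].round(2) for u,v in((348,213.3),(393.2,197),(389.4,219.5))])
print(phi());circ(phi(),np.pi,10)
E
```

```text
[195.06 192.12 197.38 219.06 203.07 225.58]
[np.float64(189.2), np.float64(186.09)] [np.float64(212.69), np.float64(196.55), np.float64(219.08)]
-2.4760071582256575
[0,0,0,-0.0075,0,0.0155,0], [0,0,0,-0.0099,0,0.0325,0], [0,0,0,-0.0068,0,0.0495,0], [0,0,0,0.0013,0,0.0646,0], [0,0,0,0.0137,0,0.0766,0], [0,0,0,0.0292,0,0.0841,0], [0,0,0,0.0462,0,0.0864,0], [0,0,0,0.0632,0,0.0834,0], [0,0,0,0.0784,0,0.0753,0], [0,0,0,0.0903,0,0.0629,0],
```

Call:
drive_tool:
  steps:
    - [[0, 0, 0, -0.0075, 0, 0.0155, 0], [0, 0, 0, -0.0099, 0, 0.0325, 0], [0, 0, 0, -0.0068, 0, 0.0495, 0], [0, 0, 0, -0.0068, 0, 0.0495, 0]]

```text
clock: 26.4
tool_pos: [0.5108, 0.1921, 0.2518]
ee_rot: [-0.706, -0.021, 0.02, 0.708]
contact_force: [-1.0, 2.8, 8.4]
opening: 0.231
```

```bash
python3 - <<'E'
from h import *
p=pins();print((p-np.load('p0.npy')).round(2),phi(),r.state()['contact_force'])
for nm,L in(('side',((.512,.115),(.62,.121))),('scene',((.512,.115),(.62,.121)))):
    for x,y in L: print(nm,[proj(nm,[x,y,z])[1].round(2) for z in(.16,.1392,.13)])
E
```

```text
[0.79 0.69 0.69 0.85 0.7  0.81] 2.841636534052632 [-2.34286126  2.62145141  8.8742925 ]
side [np.float64(188.42), np.float64(194.39), np.float64(197.0)]
side [np.float64(185.28), np.float64(191.21), np.float64(193.79)]
scene [np.float64(189.36), np.float64(195.4), np.float64(198.03)]
scene [np.float64(210.44), np.float64(216.76), np.float64(219.51)]
```

Call:
drive_tool:
  steps:
    - [[0, 0, 0, 0.0081, 0, 0.0151, 0], [0, 0, 0, 0.0205, 0, 0.0271, 0], [0, 0, 0, 0.036, 0, 0.0346, 0], [0, 0, 0, 0.036, 0, 0.0346, 0]]

```text
clock: 27.1
tool_pos: [0.5471, 0.2276, 0.2518]
ee_rot: [-0.706, -0.022, 0.019, 0.707]
contact_force: [2.2, 1.1, 8.2]
opening: 0.233
```

```bash
python3 - <<'E'
from h import *
p=pins();print((p-np.load('p0.npy')).round(2),phi(),r.state()['contact_force'])
circ(phi(),np.pi,10)
E
```

```text
[1.49 1.44 1.47 1.59 1.33 1.17] 1.8860393562871223 [2.22713348 1.54629457 5.77220428]
[0,0,0,0.0171,0,0.0017,0], [0,0,0,0.0339,0,-0.0019,0], [0,0,0,0.0488,0,-0.0106,0], [0,0,0,0.0603,0,-0.0234,0], [0,0,0,0.0672,0,-0.0391,0], [0,0,0,0.0689,0,-0.0563,0], [0,0,0,0.0653,0,-0.0731,0], [0,0,0,0.0566,0,-0.0880,0], [0,0,0,0.0438,0,-0.0994,0], [0,0,0,0.0281,0,-0.1064,0],
```

Call:
drive_tool:
  steps:
    - [[0, 0, 0, 0.0171, 0, 0.0017, 0], [0, 0, 0, 0.0339, 0, -0.0019, 0], [0, 0, 0, 0.0488, 0, -0.0106, 0], [0, 0, 0, 0.0603, 0, -0.0234, 0], [0, 0, 0, 0.0603, 0, -0.0234, 0]]

```text
clock: 27.9
tool_pos: [0.6087, 0.2053, 0.2518]
ee_rot: [-0.707, -0.021, 0.018, 0.707]
contact_force: [2.7, 0.2, 7.0]
opening: 0.236
```

```bash
python3 - <<'E'
from h import *
p=pins(4);print((p-np.load('p0.npy')).round(2),phi(),r.state()['contact_force'])
circ(phi(),np.pi,10)
E
```

```text
[1.76 1.66 1.65 1.65 1.59 1.78] 0.6103538483026043 [ 2.86040165 -0.4995688   5.84610672]
[0,0,0,0.0066,0,-0.0159,0], [0,0,0,0.0081,0,-0.0330,0], [0,0,0,0.0041,0,-0.0498,0], [0,0,0,-0.0048,0,-0.0645,0], [0,0,0,-0.0179,0,-0.0757,0], [0,0,0,-0.0337,0,-0.0823,0], [0,0,0,-0.0509,0,-0.0838,0], [0,0,0,-0.0676,0,-0.0798,0], [0,0,0,-0.0823,0,-0.0709,0], [0,0,0,-0.0936,0,-0.0578,0],
```

Call:
drive_tool:
  steps:
    - [[0, 0, 0, 0.0066, 0, -0.0159, 0], [0, 0, 0, 0.0081, 0, -0.033, 0], [0, 0, 0, 0.0041, 0, -0.0498, 0], [0, 0, 0, -0.0048, 0, -0.0645, 0], [0, 0, 0, -0.0179, 0, -0.0757, 0], [0, 0, 0, -0.0337, 0, -0.0823, 0], [0, 0, 0, -0.0509, 0, -0.0838, 0], [0, 0, 0, -0.0509, 0, -0.0838, 0]]

```text
clock: 29.1
tool_pos: [0.5588, 0.12, 0.2518]
ee_rot: [-0.706, -0.02, 0.02, 0.707]
contact_force: [-1.9, 0.5, 8.6]
opening: 0.238
```

```bash
python3 - <<'E'
from h import *
p=pins(4);print((p-np.load('p0.npy')).round(2),phi(),r.state()['contact_force'],r.state()['tool_pos'])
E
```

```text
[1.46 1.69 1.65 1.86 1.63 1.82] -1.621280282137904 [-0.95048218  0.3951127   9.49846299] [0.56021965 0.1199729  0.25179937]
```

Call:
drive_tool:
  steps:
    - [[0, 0, 0, 0, 0, 0, 0.35], [0, 0, 0, 0, 0, 0, 0.6], [0, 0, 0, 0, 0, 0, 0.6], [0, 0, 0, 0, 0, 0, 0.6], [0, 0, 0, 0, -0.02, 0, 0.6], [0, 0, 0, 0, -0.05, 0, 0.6], [0, 0, 0, 0, -0.09, 0, 0.6], [0, 0, 0, 0, -0.13, 0, 0.6], [0, 0, 0, -0.03, -0.15, -0.04, 0.6], [0, 0, 0, -0.06, -0.15, -0.08, 0.6], [0, 0, 0, -0.08, -0.15, -0.12, 0.6], [0, 0, 0, -0.1, -0.15, -0.16, 0.6], [0, 0, 0, -0.12, -0.15, -0.2, 0.6], [0, 0, 0, -0.14, -0.15, -0.22, 0.6], [0, 0, 0, -0.14, -0.15, -0.22, 0.6], [0, 0, 0, -0.14, -0.15, -0.22, 0.6]]

```text
clock: 31.1
tool_pos: [0.4325, -0.1087, 0.4003]
ee_rot: [-0.707, -0.019, 0.02, 0.707]
contact_force: [0.5, 0.6, -0.7]
opening: 0.599
```

```bash
python3 - <<'E'
from h import *
p=pins(4);print((p-np.load('p0.npy')).round(2),r.state()['contact_force'],r.state()['tool_pos'])
g=grab('side');f=grab('scene')
a=g['color'][140:250,260:350,::-1];b=f['color'][150:290,200:430,::-1]
cv2.imwrite('pics/m6.png',np.hstack([cv2.resize(a,(340,416),interpolation=cv2.INTER_CUBIC),cv2.resize(b,(460,416),interpolation=cv2.INTER_CUBIC)]))
# knob check: angle before release was -1.63
for nm,uv in(('scene',None),):
    k=proj('scene',[AX[0]+.055*np.cos(-1.63),AX[1]+.055*np.sin(-1.63),.258]);print('knob expected',k,'seen',cen(f['color'],*k,ru=8,rv=12))
print('handle expected latched',proj('side',[.5706,.036,.06]))
E
```

```text
[1.51 1.44 1.52 1.67 1.42 1.62] [ 0.33243045  0.8600284  -0.31395471] [ 0.43289212 -0.10777666  0.40006893]
knob expected [352.52402856 167.42855181] seen [354.00587282 166.02367141]
handle expected latched [311.96699428 230.95418996]
```

View pics/m6.png

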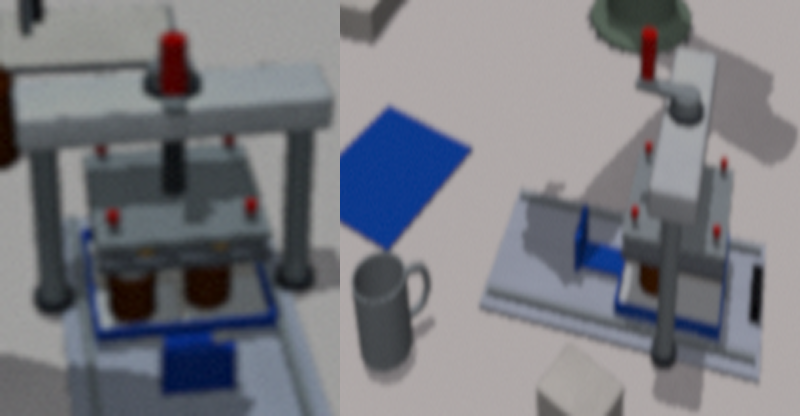

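```bash
python3 -c "
from station import r
print(r.close_job(), r.state()['clock'])"
```

```text
the job is handed in; nothing more can be done
the job is handed in; nothing more can be done
```

I stood the two jars that were present upright in the handle-side pockets, pushed the tray to its stop so it latched, wound the press down half a turn past contact, and handed the job in. The clock read about 31 s at the last reading before hand-in. The hand-in gave no verdict, so the checks below are my own.

- **Jars:** the last pictures show both standing in the tray under the pad. I put them side by side in pockets 2 and 3, because the press-side pockets left too little room for the gripper.
- **Latch:** the stop showed as a jump to about 24 N. After I backed off, the handle stayed about 0.175 m in from where it started, which matches latched (0.173) and not sprung out (0.147).
- **Press:** by crank travel and the point where the red pins stopped sinking, the pad is pressed about 8 mm, likely 7 to 9 mm and inside the allowed 5.8 to 10.2 mm.
- **Disagreement:** the last pin reading, taken after letting go, differed by about 0.2 pixel. That would put the pad nearer 8.6 mm.
- **At hand-in:** the knob was within about 2 pixels of where I left it, the gripper was well clear, and the contact force was near zero. The mug and wipe box were where they had been. The tall bottle was mostly outside the last close-up, but the arm never went near it.

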